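Lift the locking stay and open the blue drawer

ROBOT

A 7-joint arm with a two-finger parallel gripper is mounted at the origin on a cart in front of the work surface, level with it; the furniture and walls round the work are solid. World frame = base frame: x ahead of the robot, y to its left, z up, the work surface at z = 0. Lengths are in mm, angles in rad, forces in N, time in s.
With the tool pointing down it reaches from about 400 to 875 mm from the base axis. Payload 4.4 kg.
Tool frame: the origin (TCP) lies midway between the tips of the shut fingers; the grasp point (between the pads) lies 19 mm behind it; z points along the fingers, y is the line along which they close (so a half turn about z gives the same grasp; the last joint's range is limited). The gripper opens to 85 mm and grips with 20 to 120 N. Pads are 22 mm wide; open, the fingers measure 114 mm over their backs; the gripper's body (76 mm by 85 mm) begins 54 mm behind the grasp point. The pads swing forward as they close: fully open they stand 13 mm farther back than shut.
Start: joints at [-1.398, 0.628, 0.038, 1.517, -0.027, 0.996, -0.02], TCP at [153.722, 631.576, 193.713] pointing down, gripper open.
Joint ranges: [-3.06, 3.06], [-0.37, 2.12], [-1.25, 1.32], [0.18, 2.47], [-1.1, 4.24], [0.23, 1.98], [-2.94, 2.94]. Speed limits (rad/s): [2.57, 2.57, 3.14, 3.14, 3.14, 3.14, 3.14].

INTERFACE

Orientations are given as [roll, pitch, yaw] about the fixed x, y, z axes, in that order (R = Rz(yaw) Ry(pitch) Rx(roll)).
In Python, from cell import monitor, cams, ctrl gives the robot as it stands.
- The arm moves only by the tool drive_tool, never from a script. Its argument "motion" is a list of rows, each an object with "fingers": the opening, from 0 (shut) to 1 (fully open); "linear": the shift along the tool's x, y, z in m, a list of three; "twist": the turn about the tool's z in rad. In form: [{"fingers": fingers, "linear": [x, y, z], "twist": twist}, ...]. A call has 1 to 5 rows; each row shifts and turns the commanded pose from where the row before left it, along the tool's axes as they then stand; what a row does not reach is not made up. A row lasts 1/12 s, in which the tool goes at most 41.7 mm and 7.16 degrees, less where a joint would pass 70% of its speed; a pose out of reach is approached as far as the arm can. A call with a gripper value outside its range is refused whole. The fingers move at their own pace and stop on an object; the grip force is fixed at half the most. Time passes only in rows, so rows that do not move let the fingers close. It gives the time, the measured TCP pose, the force, the opening and the grip force at its end, in the units of the state.
- monitor.read_state(): the state, without advancing time (a new reading comes with each control period).
- cams.get_image(name): name is "scene" or "top" or "wrist"; returns a dict with "color" (480x640x3 uint8, blue, green, red), "K" (3x3 intrinsics, pixels), "R" (3x3) and "t" (3): a world point X has camera coordinates R X + t. Camera axes: x right, y down, z forward; pixel columns grow to the right and rows downward; lengths in mm; the calibration is good to about 2 mm. A picture is of the moment at which its call begins. There is no depth.
- ctrl.finish_job(): hands the job in; it is judged then, once.
The state is a dict: "clock": time; "qpos": joint angles; "qd": joint speeds; "tau": joint torques, N m; "eef_pos": TCP position; "tool_rot": TCP orientation; "force": force on the tool from outside, world axes, zero at the start; "torque": the same for the moment, N m; "width": finger opening in mm; "gripper_force": force on a finger pad.
Only numpy, scipy, OpenCV 4.12 (cv2) and the standard library are available. Lean on these libraries where they do the work, as an engineer would, in place of code of your own. Each camera call takes 0.05 s, during which the arm holds its last target. There are 200 camera calls.

TASK

The drawer of the small blue box is locked by the hinged steel stay across its front. Lift that stay by its red grip until it stands upright and leave it there, then pull the blue drawer by its black knob all the way out to its stop. Leave the yellow box beside it locked and shut.

Things in the scene. Friction and masses are not known exactly. Their poses are not given: they have to be found in the camera images.
- blue_box: blue sheet-metal drawer box, 120 deep (x) x 200 wide (y) x 100 mm high, fixed on a plank platform 60 mm high. Origin: centre of its underside. Its x axis points from front to back (away from the robot), y left along the front, z up; front face at x = -60 mm. The stay's hinge axis runs along x through y = +85, z = 85 mm. The yellow box stands at least 30 mm to one side.
- blue_stay (a joint): hinge of the blue box's stay, a steel bar 18 x 4 mm lying 5 to 9 mm before the top of the drawer front, which it blocks. 0 = level, locked (starts at 0 to 0.1); grows as its right (-y) end swings up and left in the plane of the front; 1.57 rad = upright, 1.75 = stop. Clears the drawer above about 0.8 rad. Friction (about 1 N at the grip) holds it where left.
- blue_grip (a point): middle of the stay's red round grip: a 14 mm pin, 35 mm long, standing out of the bar's free end towards the robot (along the box's -x), its middle 28 mm before the front face and 75 mm from the hinge axis; locked, about x = -88, y = +10, z = 85 mm in the box's frame. Take it from above, fingers closing along the box's y; the pin may turn between them.
- blue_drawer (a joint): slide of the blue drawer: 0 = shut, grows as it is pulled out along the box's -x, 0.06 m = its stop; needs about 2 N once the stay is up. Locked by the stay, it moves 6 mm at most.
- blue_knob (a point): middle of the black round knob of the blue drawer: 22 mm across, its axis along the box's x, the head from 12 to 34 mm before the front face; shut, the point lies at x = -83, y = -50, z = 55 mm in the box's frame. Take it from above with the fingers closing along the box's y.
- yellow_stay (a joint): hinge of the stay of the yellow box, a second box of the same make and size but painted yellow, to be left alone: 0 = level (locked)
- yellow_drawer (a joint): slide of the yellow box's drawer, to be left shut: 0 = shut, metres

How it is judged:
By the outcome, as a careful person would: the job done as asked, in the order asked, and still so for the second after the job is handed in, with the robot touching nothing.
It also fails if it takes over 45 s, if anything falls off the work surface, if the arm or the gripper's body presses on something with over 40 N, if the wrist force passes 120 N, or if a joint passes its speed limit or range.

## Working session

There is one attempt and no reset: what is moved stays moved. The work goes in short steps, Python scripts to look and compute and a tool call to move; the robot and the scene stay as the last step left them, time stands still between calls to the robot, and variables do not carry over. Pictures are saved under pics/ and viewed, at most 10 in all, crops included, and the job is handed in when it is done.

Besides the shell and the picture viewer there is one more tool, called after ">>>" as name([rows], argument=value, ...), one row to a line, values as JSON. drive_tool: Moves the arm, as the interface text tells. Its arguments: {"type":"object","properties":{"motion":{"type":"array"}},"required":["motion"]}

```bash
mkdir -p pics; python3 - <<'E'
from cell import monitor, cams, ctrl
import cv2,pickle
s=monitor.read_state();print({k:s[k] for k in('clock','eef_pos','tool_rot','force','width')})
d={}
for n in("scene","top","wrist"):
    im=cams.get_image(n);d[n]=im;cv2.imwrite(f'pics/{n}1.png',im['color']);print(n,im['K'],im['R'],im['t'])
pickle.dump(d,open('d1.pkl','wb'))
E
```

```text
{'clock': 0.0, 'eef_pos': array([153.54640539, 630.88987356, 192.79836226]), 'tool_rot': array([-3.13970680e+00,  9.18770089e-06,  2.90277753e+00]), 'force': array([-0.06109692, -0.19582592,  0.1534609 ]), 'width': 85.26134816122234}
scene [[531.81303318   0.         325.67350445]
 [  0.         531.81303318 240.88509099]
 [  0.           0.           1.        ]] [[ 0.7973143  -0.60329241  0.01811553]
 [-0.43879791 -0.60000368 -0.66891852]
 [ 0.41442285  0.52538924 -0.74311496]] [-467.97701886  323.18095485  996.59989009]
top [[542.06761839   0.         311.44927848]
 [  0.         542.06761839 239.83220439]
 [  0.           0.           1.        ]] [[-0.01238631 -0.9999075   0.00561963]
 [-0.99113009  0.01153351 -0.13239385]
 [ 0.13231678 -0.00720966 -0.99118126]] [ -45.62962046  568.85454905 1173.34289545]
wrist [[359.54020209   0.         311.67129064]
 [  0.         359.54020209 237.07009242]
 [  0.           0.           1.        ]] [[ 0.23699631  0.97150791 -0.00226541]
 [ 0.93688477 -0.22793186  0.26513014]
 [ 0.25705967 -0.06495729 -0.96420997]] [-649.2173972   -35.33589006  379.01055611]
```

View pics/scene1.png

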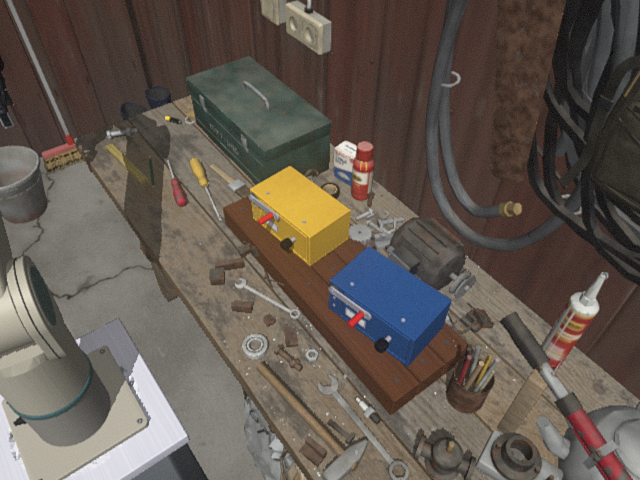

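View pics/top1.png

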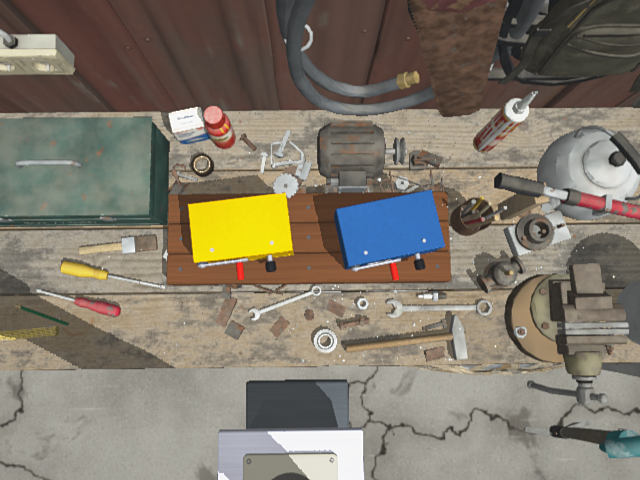

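The two views show the blue box on the right (top view: red grip ~(394,270), knob ~(419,263); scene: grip ~(356,318), knob ~(382,345)) and the yellow one on the left. I'll refine these points in enlarged crops.

```bash
cat > h.py <<'E'
import numpy as np,cv2
def P(c): return c['K']@np.c_[c['R'],c['t']]
def tri(c1,p1,c2,p2):
    X=cv2.triangulatePoints(P(c1),P(c2),np.array(p1,float).reshape(2,1),np.array(p2,float).reshape(2,1))[:,0];X=X[:3]/X[3]
    return X,[float(np.linalg.norm(proj(c,X)-p)) for c,p in((c1,p1),(c2,p2))]
def proj(c,X):
    x=P(c)@np.r_[X,1];return x[:2]/x[2]
def blob(im,mask,roi):
    x0,y0,x1,y1=roi
    n,l,st,ce=cv2.connectedComponentsWithStats(mask[y0:y1,x0:x1].astype(np.uint8))
    i=1+np.argmax(st[1:,4]);return ce[i]+[x0,y0],st[i]
def red(im):
    b,g,r=[im[...,i].astype(int) for i in range(3)];return (r>120)&(g<80)&(b<80)
def black(im): return im.max(2)<60
E
python3 - <<'E'
import pickle,cv2,numpy as np
from h import *
d=pickle.load(open('d1.pkl','rb'))
T,S=d['top'],d['scene']
tr,a=blob(T,red(T['color']),(375,250,410,290));sr,b=blob(S,red(S['color']),(335,300,372,335));print(tr,a,sr,b,tri(T,tr,S,sr))
tk,a=blob(T,black(T['color']),(408,250,432,276));sk,b=blob(S,black(S['color']),(370,332,394,358));print(tk,a,sk,b,tri(T,tk,S,sk))
A=cv2.resize(T['color'][180:290,325:455],None,fx=5,fy=5,interpolation=cv2.INTER_CUBIC)
B=cv2.resize(S['color'][245:370,320:455],None,fx=5,fy=5,interpolation=cv2.INTER_CUBIC)
cv2.imwrite('pics/ct.png',A);cv2.imwrite('pics/cs.png',B[:600])
E
```

```text
[393.96  271.408] [ 15  13   9  18 125] [355.18796992 319.13533835] [ 12  11  17  17 133] (array([ 487.4472144 , -217.67847139,  143.71305993]), [0.16952069815782583, 0.19413266756578565])
[419.01123596 263.91011236] [ 6  9 11 11 89] [381.02684564 345.03355705] [  4   6  15  15 149] (array([ 504.47657067, -275.16624788,  113.14732382]), [0.2864903632776492, 0.33832063105071253])
```

View pics/ct.png

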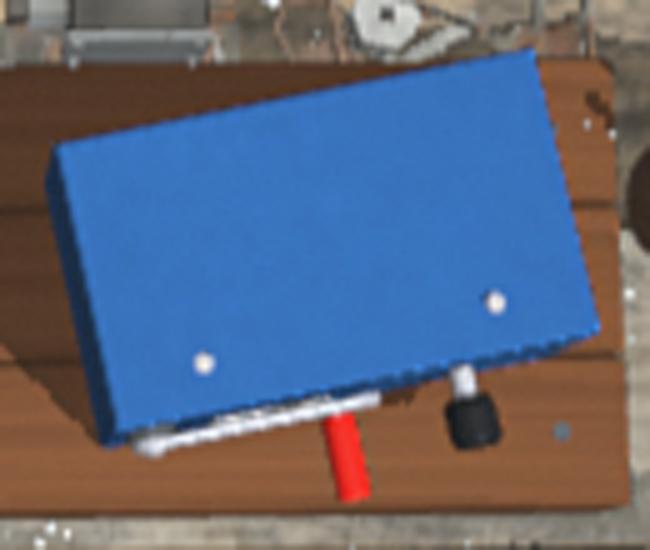

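View pics/cs.png

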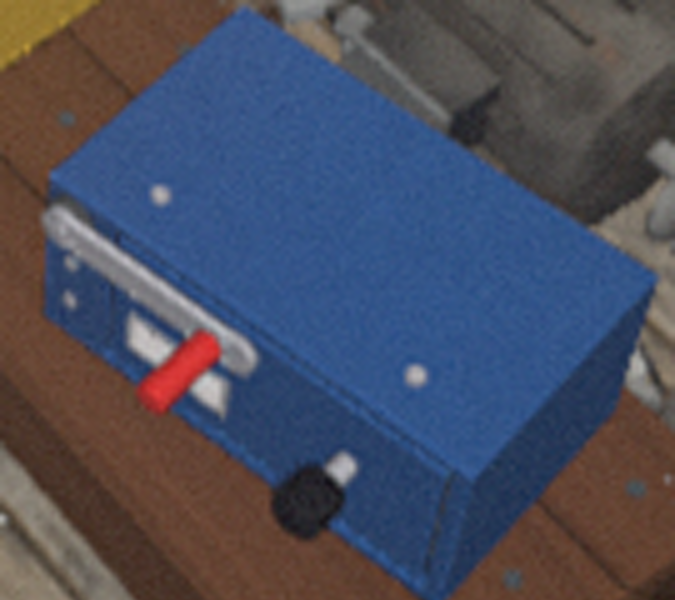

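The crops show the top-face corners clearly, with the stay level and the grip and knob free. I'll triangulate the corners and fit the box pose.

```bash
python3 - <<'E'
import pickle,numpy as np
from scipy.optimize import least_squares
from h import *
from cell import monitor
d=pickle.load(open('d1.pkl','rb'));T,S=d['top'],d['scene']
o=lambda p,x,y:np.array(p)/5+[x,y]
t=[o(p,325,180) for p in((60,148),(533,50),(598,328),(113,437))]
s=[o(p,320,245) for p in((248,10),(655,280),(467,478),(50,178))]
L=np.array([(60,100,100),(60,-100,100),(-60,-100,100),(-60,100,100)],float)
for a,b in zip(t,s): print(tri(T,a,S,b))
L2=np.vstack([L,[-88,10,85],[-83,-50,55]])
t+= [np.array([393.96,271.41]),np.array([419,263.9])]; s+=[np.array([355.19,319.1]),np.array([381.03,345.03])]
def W(v,l):
    c,q=np.cos(v[3]),np.sin(v[3]);return np.array([[c,-q,0],[q,c,0],[0,0,1]])@l+v[:3]
f=lambda v:np.concatenate([np.r_[proj(T,W(v,l))-a,proj(S,W(v,l))-b] for l,a,b in zip(L2[:4],t,s)])
r=least_squares(f,[580,-220,60,-.2]);v=r.x;print(v,r.fun.round(1))
for l in L2[4:]:print('pred',W(v,l))
print(W(v,np.array([-65,85,85])))
for i in (4,5):print('meas',tri(T,t[i],S,s[i])[0])
st=monitor.read_state();print(st['eef_pos'],st['tool_rot'],st['qpos'])
E
```

```text
(array([ 614.85338708, -104.83191394,  155.00758993]), [0.4783831929177306, 0.49525387572704826])
(array([ 652.29275939, -298.33196679,  154.79834935]), [0.18041394604863445, 0.20478471813994786])
(array([ 536.84104765, -319.26886657,  155.33050718]), [0.5306753225099545, 0.6333697385151736])
(array([ 497.6331079 , -124.34317062,  153.64063422]), [0.8440561368029581, 0.9090655581746077])
[ 5.75725278e+02 -2.11445878e+02  5.39685240e+01  1.88787505e-01] [-1.2 -0.8 -1.  -0.7 -0.2 -0.3  0.6 -0.1  0.4  1.2  0.6  1.3  0.5 -0.9
 -0.7 -0. ]
pred [ 487.412137   -218.13834397  138.96852396]
pred [ 503.58338439 -276.13395379  108.96852396]
[ 495.92837851 -140.15454033  138.96852396]
meas [ 487.44281228 -217.66646351  143.81611523]
meas [ 504.50127775 -275.15072058  113.11423989]
[153.55820855 631.03879656 193.00801579] [-3.14010417e+00 -2.08701205e-05  2.90279516e+00] [-1.39782068  0.62911771  0.03843634  1.5181461  -0.02702475  0.99633418
 -0.02001794]
```

>>> drive_tool([
  {"fingers": 0.45,"linear": [0,0,-0.03],"twist": -0.107},
  {"fingers": 0.45,"linear": [0,0,-0.03],"twist": -0.107},
  {"fingers": 0.45,"linear": [0,0,-0.03],"twist": -0.107},
  {"fingers": 0.45,"linear": [0,0,-0.02],"twist": -0.107},
  {"fingers": 0.45,"linear": [0,0,0],"twist": 0},
])

```text
clock: 0.57
eef_pos: [154.3, 634.2, 308.8]
tool_rot: [3.133, 0.003, -2.949]
force: [-0.2, 0.5, 0.9]
width: 38.3
gripper_force: 0.0
```

>>> drive_tool([
  {"fingers": 0.45,"linear": [-0.018,-0.034,0],"twist": 0},
  {"fingers": 0.45,"linear": [-0.018,-0.034,0],"twist": 0},
  {"fingers": 0.45,"linear": [-0.018,-0.034,0],"twist": 0},
  {"fingers": 0.45,"linear": [-0.018,-0.034,0],"twist": 0},
  {"fingers": 0.45,"linear": [-0.018,-0.034,0],"twist": 0},
])

```text
clock: 0.98
eef_pos: [274.7, 479.4, 302.7]
tool_rot: [-3.14, -0.001, -2.953]
force: [1.0, -0.0, 0.9]
width: 38.7
gripper_force: 0.0
```

>>> drive_tool([
  {"fingers": 0.45,"linear": [-0.018,-0.034,0],"twist": 0},
  {"fingers": 0.45,"linear": [-0.018,-0.034,0],"twist": 0},
  {"fingers": 0.45,"linear": [-0.018,-0.034,0],"twist": 0},
  {"fingers": 0.45,"linear": [-0.018,-0.034,0],"twist": 0},
  {"fingers": 0.45,"linear": [-0.018,-0.034,0],"twist": 0},
])

```text
clock: 1.4
eef_pos: [394.9, 329.4, 302.9]
tool_rot: [-3.141, -0.001, -2.954]
force: [1.1, 0.9, 0.0]
width: 38.1
gripper_force: 0.0
```

>>> drive_tool([
  {"fingers": 0.45,"linear": [0.001,-0.039,0],"twist": 0},
  {"fingers": 0.45,"linear": [0.001,-0.039,0],"twist": 0},
  {"fingers": 0.45,"linear": [0.001,-0.039,0],"twist": 0},
  {"fingers": 0.45,"linear": [0.001,-0.039,0],"twist": 0},
  {"fingers": 0.45,"linear": [0.001,-0.039,0],"twist": 0},
])

```text
clock: 1.82
eef_pos: [425.6, 136.9, 303.0]
tool_rot: [-3.141, -0.001, -2.954]
force: [0.1, -0.5, 0.9]
width: 38.4
gripper_force: 0.0
```

>>> drive_tool([
  {"fingers": 0.45,"linear": [0.002,-0.039,0],"twist": 0},
  {"fingers": 0.45,"linear": [0.002,-0.039,0],"twist": 0},
  {"fingers": 0.45,"linear": [0.002,-0.039,0],"twist": 0},
  {"fingers": 0.45,"linear": [0.002,-0.039,0],"twist": 0},
  {"fingers": 0.45,"linear": [0.002,-0.039,0],"twist": 0},
])

```text
clock: 2.23
eef_pos: [452.3, -56.2, 303.1]
tool_rot: [3.141, -0.001, -2.954]
force: [1.1, 0.1, -0.5]
width: 38.3
gripper_force: 0.0
```

>>> drive_tool([
  {"fingers": 0.45,"linear": [0.002,-0.039,0],"twist": 0},
  {"fingers": 0.45,"linear": [0.002,-0.039,0],"twist": 0},
  {"fingers": 0.45,"linear": [0.002,-0.039,0],"twist": 0},
  {"fingers": 0.45,"linear": [0,0,0],"twist": 0},
  {"fingers": 0.45,"linear": [0,0,0],"twist": 0},
])

```text
clock: 2.65
eef_pos: [468.2, -172.9, 302.7]
tool_rot: [-3.142, -0.002, -2.959]
force: [0.5, 1.4, 0.5]
width: 38.1
gripper_force: 0.0
```

```bash
python3 - <<'E'
from cell import monitor, cams
import cv2,pickle,numpy as np
from h import *
w=cams.get_image('wrist');d=pickle.load(open('d1.pkl','rb'));d['w2']=w;pickle.dump(d,open('d1.pkl','wb'))
cv2.imwrite('pics/w2.png',w['color'])
T,S=d['top'],d['scene']
for X in([487.4,-217.7,143.8],[504.5,-275.2,113.1]):print(proj(w,np.array(X)))
s=monitor.read_state();print(s['eef_pos'],s['tool_rot'],s['qpos'].round(2))
p=proj(w,np.array([487.4,-217.7,143.8])).astype(int)
print(blob(w,red(w['color']),(max(p[0]-60,0),max(p[1]-60,0),p[0]+60,p[1]+60)))
E
```

```text
[262.73848149 220.94882565]
[210.21802795 220.47582614]
[ 468.43463319 -170.63417073  302.74958018] [ 3.14043025e+00 -1.68674854e-03 -2.95532352e+00] [ 0.08  0.3   0.28  1.78 -0.09  1.08  2.15]
(array([262.87706422, 221.85504587]), array([ 53,  44,  17,  38, 545], dtype=int32))
```

View pics/w2.png

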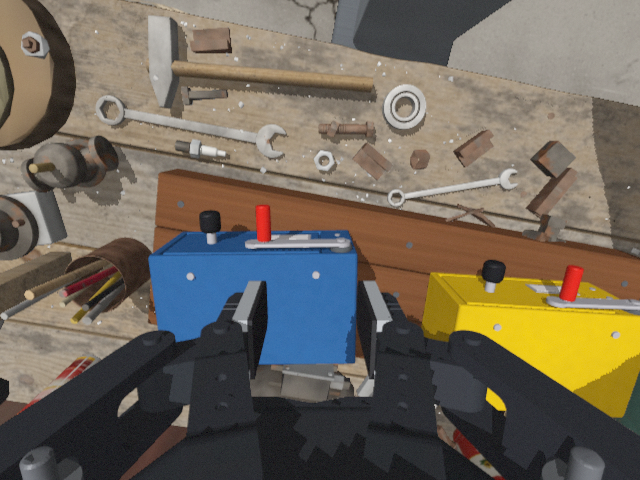

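The wrist view agrees within 1 px (grip (263,222), knob (210,221)); the box stands square to the tool. Go over the grip and down.

>>> drive_tool([
  {"fingers": 0.45,"linear": [-0.005,-0.025,0],"twist": 0},
  {"fingers": 0.45,"linear": [-0.005,-0.025,0.02],"twist": 0},
  {"fingers": 0.45,"linear": [0,0,0.035],"twist": 0},
  {"fingers": 0.45,"linear": [0,0,0.035],"twist": 0},
  {"fingers": 0.45,"linear": [0,0,0],"twist": 0},
])

```text
clock: 3.12
eef_pos: [484.1, -213.5, 207.7]
tool_rot: [3.134, -0.011, -2.95]
force: [-1.2, 0.2, 0.2]
width: 38.4
gripper_force: 0.0
```

>>> drive_tool([
  {"fingers": 0.45,"linear": [0,0,0],"twist": 0},
  {"fingers": 0.45,"linear": [0,0,0],"twist": 0},
])

```text
clock: 3.28
eef_pos: [489.5, -216.8, 215.1]
tool_rot: [-3.141, 0.002, -2.951]
force: [-0.7, -0.3, 0.4]
width: 38.0
gripper_force: 0.0
```

>>> drive_tool([
  {"fingers": 0.45,"linear": [0.002,-0.0005,0.03],"twist": 0},
  {"fingers": 0.45,"linear": [0,0,0.025],"twist": 0},
  {"fingers": 0.45,"linear": [0,0,0.02],"twist": 0},
  {"fingers": 0.45,"linear": [0,0,0.014],"twist": 0},
  {"fingers": 0.45,"linear": [0,0,0],"twist": 0},
])

```text
clock: 3.7
eef_pos: [486.6, -217.6, 124.5]
tool_rot: [3.141, -0.001, -2.951]
force: [-0.1, -0.2, -0.2]
width: 38.3
gripper_force: 0.0
```

>>> drive_tool([
  {"fingers": 0.45,"linear": [0,0,0],"twist": 0},
  {"fingers": 0,"linear": [0,0,0],"twist": 0},
  {"fingers": 0,"linear": [0,0,0],"twist": 0},
  {"fingers": 0,"linear": [0,0,0],"twist": 0},
  {"fingers": 0,"linear": [0,0,0],"twist": 0},
])

```text
clock: 4.12
eef_pos: [487.1, -218.7, 125.7]
tool_rot: [-3.141, 0.002, -2.952]
force: [0.1, 0.1, -0.5]
width: 0.3
gripper_force: 0.0
```

The fingers shut on nothing; look.

```bash
python3 - <<'E'
from cell import monitor, cams
import cv2,numpy as np
from h import *
s=monitor.read_state();print(s['eef_pos'],s['width'],s['gripper_force'])
c=cams.get_image('scene')['color'];w=cams.get_image('wrist')['color']
a=cv2.resize(c[225:375,290:440],(400,400),interpolation=3);b=cv2.resize(w[140:440,150:450],(400,400),interpolation=3)
cv2.imwrite('pics/g1.png',np.hstack([a,b]))
E
```

```text
[ 487.14190874 -218.72747255  125.66698818] 0.3023494996824153 0.0
```

View pics/g1.png

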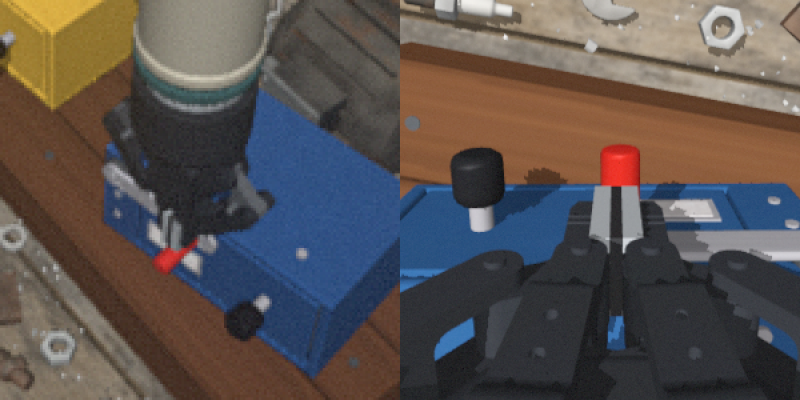

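The wrist half shows the shut fingertips ending at the red pin's inner end (~(311,282) full-frame). In the scene half the tips seem to lie above it. I'll check numerically where the tips really are.

```bash
python3 - <<'E'
from cell import monitor, cams
import cv2,numpy as np
from h import *
s=monitor.read_state();X=s['eef_pos']
from scipy.spatial.transform import Rotation as Ro
z=Ro.from_euler('xyz',s['tool_rot']).as_matrix()[:,2]
W=cams.get_image('wrist');S=cams.get_image('scene')
for n,c in(('w',W),('s',S)):
    print(n,'tcp',proj(c,X),'pads',proj(c,X-19*z),'grip',proj(c,np.array([487.4,-217.7,143.8])))
print(blob(W,red(W['color']),(270,220,350,300)),blob(S,red(S['color']),(335,300,375,335)))
# measured tip from crops
print(tri(W,(311,281),S,(353.8,317)))
E
```

```text
w tcp [311.96936942 266.79815836] pads [311.98466368 280.39293548] grip [313.57122027 281.57603855]
s tcp [354.8325946  325.18258982] pads [355.43381059 319.48128082] grip [355.3701536 319.0998969]
(array([314.53007946, 263.98183882]), array([ 30,  28,  30,  32, 881], dtype=int32)) (array([353.4375, 321.6875]), array([12, 15, 17, 13, 80], dtype=int32))
(array([ 480.65299189, -220.12656595,  159.66150995]), [0.5781409113074238, 0.06407933953108126])
```

Both views put the shut tips at about z = 155–160, well above the pose reading and just over the pin. Going about 28 mm lower with the fingers astride the pin is clear of everything under either reading, so I open, lower slowly and close.

>>> drive_tool([
  {"fingers": 0.45,"linear": [0,0,0],"twist": 0},
  {"fingers": 0.45,"linear": [0,0,0],"twist": 0},
  {"fingers": 0.45,"linear": [0,0.001,0],"twist": 0},
  {"fingers": 0.45,"linear": [0,0,0.005],"twist": 0},
  {"fingers": 0.45,"linear": [0,0,0.005],"twist": 0},
])

```text
clock: 4.73
eef_pos: [486.5, -217.5, 114.5]
tool_rot: [-3.141, 0.0, -2.952]
force: [0.5, -0.9, 0.8]
width: 38.4
gripper_force: 0.0
```

>>> drive_tool([
  {"fingers": 0.45,"linear": [0,0,0.006],"twist": 0},
  {"fingers": 0.45,"linear": [0,0,0.006],"twist": 0},
  {"fingers": 0.45,"linear": [0,0,0.006],"twist": 0},
  {"fingers": 0.45,"linear": [0,0,0],"twist": 0},
  {"fingers": 0.45,"linear": [0,0,0],"twist": 0},
])

```text
clock: 5.15
eef_pos: [485.9, -217.4, 96.1]
tool_rot: [3.141, -0.001, -2.953]
force: [-0.2, 0.4, 0.7]
width: 38.4
gripper_force: 0.0
```

```bash
python3 - <<'E'
from cell import monitor, cams
import cv2,numpy as np
from h import *
s=monitor.read_state();print(s['eef_pos'],s['width'],s['force'])
c=cams.get_image('scene')['color'];w=cams.get_image('wrist')['color']
a=cv2.resize(c[265:365,310:410],(400,400),interpolation=3);b=cv2.resize(w[160:360,210:410],(400,400),interpolation=3)
cv2.imwrite('pics/g2.png',np.hstack([a,b]))
E
```

```text
[ 485.89896108 -217.40125197   96.05612838] 38.38819591111094 [-0.20422437  0.41775362  0.71968318]
```

View pics/g2.png

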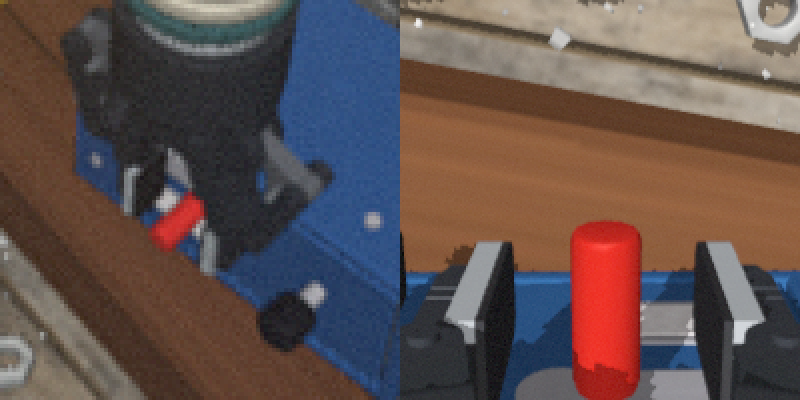

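The pin (wrist half, column ~605) now stands centred between the pads; close.

>>> drive_tool([
  {"fingers": 0,"linear": [0,0,0],"twist": 0},
  {"fingers": 0,"linear": [0,0,0],"twist": 0},
  {"fingers": 0,"linear": [0,0,0],"twist": 0},
  {"fingers": 0,"linear": [0,0,0],"twist": 0},
  {"fingers": 0,"linear": [0,0,0],"twist": 0},
])

```text
clock: 5.67
eef_pos: [486.5, -217.2, 97.0]
tool_rot: [3.141, 0.0, -2.952]
force: [0.7, 1.9, 4.0]
width: 11.7
gripper_force: 58.6
```

Gripped, but 11.7 mm is less than the 14 mm pin, so the hold may be near the pad tips. I reseat it 8 mm deeper.

>>> drive_tool([
  {"fingers": 0.4,"linear": [0,0,0],"twist": 0},
  {"fingers": 0.4,"linear": [0,0,0],"twist": 0},
  {"fingers": 0.4,"linear": [0,0,0.004],"twist": 0},
  {"fingers": 0.4,"linear": [0,0,0.004],"twist": 0},
  {"fingers": 0,"linear": [0,0,0],"twist": 0},
])

```text
clock: 6.08
eef_pos: [485.7, -217.3, 87.7]
tool_rot: [3.141, -0.001, -2.953]
force: [0.3, -0.1, -0.8]
width: 23.3
gripper_force: 0.0
```

>>> drive_tool([
  {"fingers": 0,"linear": [0,0,0],"twist": 0},
  {"fingers": 0,"linear": [0,0,0],"twist": 0},
  {"fingers": 0,"linear": [0,0,0],"twist": 0},
  {"fingers": 0,"linear": [0,0,0],"twist": 0},
])

```text
clock: 6.42
eef_pos: [485.8, -217.3, 88.4]
tool_rot: [3.141, -0.001, -2.952]
force: [-0.7, 1.7, -1.5]
width: 12.4
gripper_force: 58.4
```

Firm, no side load. Swing the stay up along its 75 mm arc.

>>> drive_tool([
  {"fingers": 0,"linear": [0,0.0002,-0.006],"twist": 0},
  {"fingers": 0,"linear": [0,0.0007,-0.006],"twist": 0},
  {"fingers": 0,"linear": [0,0.0012,-0.0059],"twist": 0},
  {"fingers": 0,"linear": [0,0.0017,-0.0058],"twist": 0},
  {"fingers": 0,"linear": [0,0.0021,-0.0056],"twist": 0},
])

```text
clock: 6.83
eef_pos: [484.8, -212.0, 118.7]
tool_rot: [-3.141, -0.0, -2.953]
force: [-0.2, 2.2, -3.3]
width: 11.9
gripper_force: 58.9
```

>>> drive_tool([
  {"fingers": 0,"linear": [0,0.0026,-0.0054],"twist": 0},
  {"fingers": 0,"linear": [0,0.003,-0.0052],"twist": 0},
  {"fingers": 0,"linear": [0,0.0034,-0.005],"twist": 0},
  {"fingers": 0,"linear": [0,0.0038,-0.0047],"twist": 0},
  {"fingers": 0,"linear": [0,0.0041,-0.0043],"twist": 0},
])

```text
clock: 7.25
eef_pos: [482.2, -197.9, 143.8]
tool_rot: [-3.137, 0.001, -2.954]
force: [-2.0, -7.8, 0.1]
width: 11.8
gripper_force: 58.9
```

>>> drive_tool([
  {"fingers": 0,"linear": [0,0.0045,-0.004],"twist": 0},
  {"fingers": 0,"linear": [0,0.0048,-0.0036],"twist": 0},
  {"fingers": 0,"linear": [0,0.005,-0.0032],"twist": 0},
  {"fingers": 0,"linear": [0,0.0053,-0.0028],"twist": 0},
  {"fingers": 0,"linear": [0,0.0055,-0.0024],"twist": 0},
])

```text
clock: 7.67
eef_pos: [478.5, -177.7, 161.7]
tool_rot: [-3.131, 0.004, -2.956]
force: [-6.9, -15.0, 19.6]
width: 12.0
gripper_force: 59.2
```

Side forces are building; check where the grip really is before finishing the swing.

```bash
python3 - <<'E'
from cell import monitor, cams
import cv2,numpy as np
from h import *
s=monitor.read_state();print(s['eef_pos'],s['tool_rot'],s['width'],s['force'],s['torque'])
S=cams.get_image('scene');W=cams.get_image('wrist');T=cams.get_image('top')
for n,c in(('s',S),('w',W),('t',T)):
    b=[]
    for th in np.arange(0,1.7,.2):
        l=np.array([-88,85-75*np.cos(th),85+75*np.sin(th)]);cc,q=np.cos(.189),np.sin(.189)
        X=np.array([cc*l[0]-q*l[1],q*l[0]+cc*l[1],l[2]])+[575.7,-211.4,59];b.append(proj(c,X).round(0))
    print(n,np.array(b).astype(int).tolist())
    roi=(320,270,375,335) if n=='s' else (150,60,450,340) if n=='w' else (340,250,420,300)
    try: print(blob(c,red(c['color']),roi))
    except Exception as e: print(e)
a=cv2.resize(S['color'][245:345,290:390],(400,400),interpolation=3);b=cv2.resize(W['color'][140:340,210:410],(400,400),interpolation=3)
cv2.imwrite('pics/g3.png',np.hstack([a,b]))
E
```

```text
[ 478.47704583 -177.70060414  161.69132769] [-3.13089647  0.00380362 -2.95631236] 12.028131133622823 [ -6.94355006 -14.95283385  19.55606126] [-3.56781712  1.42140708 -0.07244873]
s [[356, 319], [355, 314], [354, 308], [351, 302], [348, 295], [343, 288], [337, 282], [331, 276], [325, 271]]
(array([335.28846154, 288.36538462]), array([12, 13,  7, 11, 52], dtype=int32))
w [[240, 258], [237, 266], [240, 276], [249, 287], [267, 297], [292, 307], [325, 315], [363, 320], [402, 321]]
(array([311.33974976, 305.22040423]), array([ 144,  212,   35,   68, 2078], dtype=int32))
t [[394, 272], [395, 271], [394, 271], [391, 271], [387, 272], [382, 273], [375, 274], [368, 275], [360, 277]]
attempt to get argmax of an empty sequence
```

View pics/g3.png

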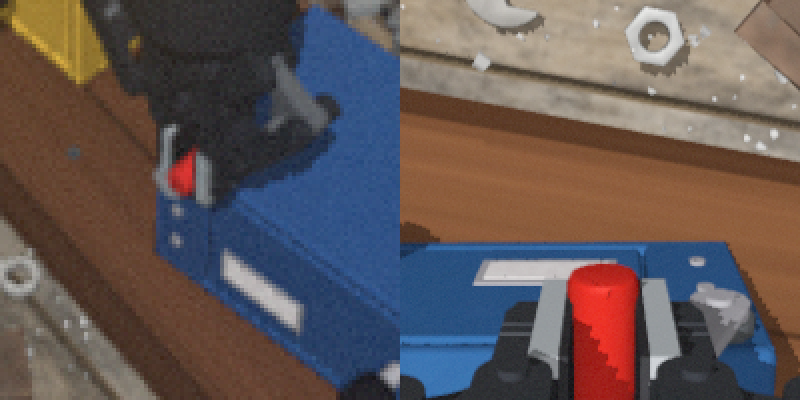

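The pin is held, at about θ ≈ 1.1; the command sits slightly inside the arc. Continue with a little extra lift.

>>> drive_tool([
  {"fingers": 0,"linear": [0,0.0045,-0.0045],"twist": 0},
  {"fingers": 0,"linear": [0,0.0055,-0.0035],"twist": 0},
  {"fingers": 0,"linear": [0,0.006,-0.002],"twist": 0},
  {"fingers": 0,"linear": [0,0.006,-0.001],"twist": 0},
  {"fingers": 0,"linear": [0,0.006,-0.0005],"twist": 0},
])

```text
clock: 8.23
eef_pos: [472.4, -147.2, 172.9]
tool_rot: [-3.136, 0.002, -2.955]
force: [-5.6, -8.3, 16.3]
width: 11.4
gripper_force: 58.6
```

```bash
cat > ang.py <<'E'
from cell import monitor, cams
import cv2,numpy as np
from h import *
s=monitor.read_state();print(s['clock'],s['eef_pos'],s['tool_rot'],s['width'],s['force'])
W=cams.get_image('wrist');B=[]
for th in np.arange(1,1.8,.1):
    l=np.array([-88,85-75*np.cos(th),85+75*np.sin(th)]);cc,q=np.cos(.189),np.sin(.189)
    X=np.array([cc*l[0]-q*l[1],q*l[0]+cc*l[1],l[2]])+[575.7,-211.4,59];B.append(proj(W,X))
b,_=blob(W,red(W['color']),(150,60,450,360));print(b,'theta',np.interp(b[0],[x[0] for x in B],np.arange(1,1.8,.1)))
E
python3 ang.py
```

```text
8.2333 [ 472.41703021 -147.18242767  172.88468391] [-3.13565559e+00  2.32704028e-03 -2.95512836e+00] 11.410815264699494 [-5.55031276 -8.34181174 16.26740761]
[311.5865643  312.72130518] theta 1.538491205704461
```

>>> drive_tool([
  {"fingers": 0,"linear": [0,0.002,-0.002],"twist": 0},
  {"fingers": 0,"linear": [0,0.001,-0.001],"twist": 0},
  {"fingers": 0,"linear": [0,0,0],"twist": 0},
])

```text
clock: 8.53
eef_pos: [471.0, -140.8, 173.7]
tool_rot: [-3.141, -0.0, -2.953]
force: [-3.6, -2.9, 2.3]
width: 11.7
gripper_force: 59.6
```

```bash
python3 ang.py
```

```text
8.5333 [ 471.0248359  -140.75091383  173.71407423] [-3.14053629e+00 -2.62548813e-04 -2.95265432e+00] 11.681843605625378 [-3.56768841 -2.87628246  2.26076431]
[311.59703819 311.70576773] theta 1.6231869055862131
```

>>> drive_tool([
  {"fingers": 0,"linear": [0,-0.0025,0],"twist": 0},
  {"fingers": 0,"linear": [0,0,0],"twist": 0},
  {"fingers": 0.4,"linear": [0,0,0],"twist": 0},
  {"fingers": 0.4,"linear": [0,0,0],"twist": 0},
  {"fingers": 0.4,"linear": [0,0,0],"twist": 0},
])

```text
clock: 9.0
eef_pos: [473.1, -141.6, 173.3]
tool_rot: [3.141, 0.002, -2.952]
force: [0.4, -0.3, 0.7]
width: 34.4
gripper_force: 0.0
```

>>> drive_tool([
  {"fingers": 0.4,"linear": [0,0,-0.01],"twist": 0},
  {"fingers": 0.4,"linear": [0,0,-0.02],"twist": 0},
  {"fingers": 0.4,"linear": [0,0,-0.03],"twist": 0},
  {"fingers": 0.4,"linear": [0,0,-0.02],"twist": 0},
  {"fingers": 0.4,"linear": [0,0,0],"twist": 0},
])

```text
clock: 9.42
eef_pos: [475.4, -142.8, 257.1]
tool_rot: [-3.139, 0.008, -2.952]
force: [0.9, -0.5, -0.6]
width: 34.4
gripper_force: 0.0
```

```bash
python3 ang.py
```

```text
9.4167 [ 475.43632307 -142.81439705  257.06873607] [-3.13878019  0.00843021 -2.9517536 ] 34.44439818569539 [ 0.87389286 -0.5049235  -0.59685545]
[313.47766044 243.6831844 ] theta 1.598052595053078
```

Stay stands at about 1.6 rad, released. Now over the knob and down.

>>> drive_tool([
  {"fingers": 0.55,"linear": [0,-0.034,0],"twist": 0},
  {"fingers": 0.55,"linear": [0,-0.034,0],"twist": 0},
  {"fingers": 0.55,"linear": [0,-0.034,0],"twist": 0},
  {"fingers": 0.55,"linear": [0,-0.033,0],"twist": 0},
  {"fingers": 0.55,"linear": [0,0,0.03],"twist": 0},
])

```text
clock: 9.88
eef_pos: [500.6, -285.2, 226.5]
tool_rot: [-3.129, 0.008, -2.96]
force: [1.8, -1.8, 0.3]
width: 46.8
gripper_force: 0.0
```

>>> drive_tool([
  {"fingers": 0.55,"linear": [0,0,0.035],"twist": 0},
  {"fingers": 0.55,"linear": [0,0,0.035],"twist": 0},
  {"fingers": 0.55,"linear": [0,0,0.02],"twist": 0},
  {"fingers": 0.55,"linear": [0,0,0],"twist": 0},
  {"fingers": 0.55,"linear": [0,0,0],"twist": 0},
])

```text
clock: 10.3
eef_pos: [496.5, -274.3, 131.6]
tool_rot: [3.139, -0.003, -2.952]
force: [-0.1, -0.9, 0.4]
width: 46.8
gripper_force: 0.0
```

```bash
cat > kn.py <<'E'
from cell import monitor, cams
import cv2,numpy as np,sys
from h import *
s=monitor.read_state();print(s['clock'],s['eef_pos'],s['tool_rot'],s['width'],s['force'])
S=cams.get_image('scene');W=cams.get_image('wrist')
print(proj(W,np.array([504.5,-275.2,113.1])),proj(W,s['eef_pos']))
a=cv2.resize(S['color'][255:375,320:440],(400,400),interpolation=3);b=cv2.resize(W['color'][140:340,210:410],(400,400),interpolation=3)
cv2.imwrite(sys.argv[1],np.hstack([a,b]))
E
python3 kn.py pics/k1.png
```

```text
10.3 [ 496.51384098 -274.28709391  131.6289702 ] [ 3.13931898e+00 -2.66890913e-03 -2.95238043e+00] 46.79683837023309 [-0.14910737 -0.9305104   0.35812008]
[309.67187645 265.69513901] [313.9208553  264.00590063]
```

View pics/k1.png

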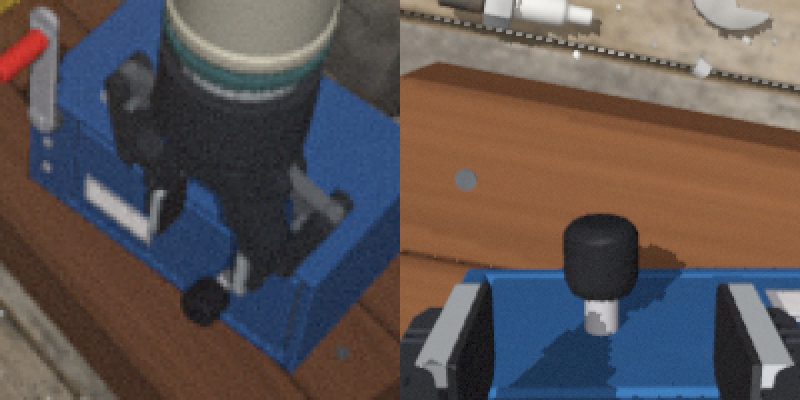

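Stay is upright; knob lies centred (wrist column ~601 vs pad middle 605). Move 6 mm inwards and descend.

>>> drive_tool([
  {"fingers": 0.55,"linear": [-0.006,-0.001,0.01],"twist": 0},
  {"fingers": 0.55,"linear": [0,0,0.02],"twist": 0},
  {"fingers": 0.55,"linear": [0,0,0.015],"twist": 0},
  {"fingers": 0.55,"linear": [0,0,0.01],"twist": 0},
  {"fingers": 0.55,"linear": [0,0,0],"twist": 0},
])

```text
clock: 10.82
eef_pos: [503.0, -274.2, 76.7]
tool_rot: [3.14, -0.002, -2.952]
force: [0.1, -0.2, -0.6]
width: 47.1
gripper_force: 0.0
```

>>> drive_tool([
  {"fingers": 0.55,"linear": [0,0,0.004],"twist": 0},
  {"fingers": 0.55,"linear": [0,0,0.004],"twist": 0},
  {"fingers": 0.55,"linear": [0,0,0.002],"twist": 0},
  {"fingers": 0.55,"linear": [0,0,0],"twist": 0},
  {"fingers": 0.55,"linear": [0,0,0],"twist": 0},
])

```text
clock: 11.23
eef_pos: [503.7, -275.1, 68.4]
tool_rot: [-3.141, 0.0, -2.952]
force: [0.1, -0.3, -0.8]
width: 47.0
gripper_force: 0.0
```

>>> drive_tool([
  {"fingers": 0,"linear": [0.002,0,0.003],"twist": 0},
  {"fingers": 0,"linear": [0,0,0],"twist": 0},
  {"fingers": 0,"linear": [0,0,0],"twist": 0},
  {"fingers": 0,"linear": [0,0,0],"twist": 0},
  {"fingers": 0,"linear": [0,0,0],"twist": 0},
])

```text
clock: 11.65
eef_pos: [501.0, -275.5, 65.2]
tool_rot: [3.141, -0.001, -2.953]
force: [-0.7, -0.0, 2.1]
width: 19.2
gripper_force: 58.8
```

Knob gripped. Pull.

>>> drive_tool([
  {"fingers": 0,"linear": [0.004,0,0],"twist": 0},
  {"fingers": 0,"linear": [0.006,0,0],"twist": 0},
  {"fingers": 0,"linear": [0.006,0,0],"twist": 0},
  {"fingers": 0,"linear": [0.006,0,0],"twist": 0},
  {"fingers": 0,"linear": [0.006,0,0],"twist": 0},
])

```text
clock: 12.07
eef_pos: [473.5, -280.9, 65.2]
tool_rot: [-3.141, 0.0, -2.953]
force: [2.2, 0.4, 1.3]
width: 19.3
gripper_force: 58.8
```

>>> drive_tool([
  {"fingers": 0,"linear": [0.006,0,0],"twist": 0},
  {"fingers": 0,"linear": [0.006,0,0],"twist": 0},
  {"fingers": 0,"linear": [0.006,0,0],"twist": 0},
  {"fingers": 0,"linear": [0.005,0,0],"twist": 0},
  {"fingers": 0,"linear": [0.004,0,0],"twist": 0},
])

```text
clock: 12.48
eef_pos: [446.8, -286.1, 65.2]
tool_rot: [-3.141, -0.0, -2.953]
force: [1.9, -0.8, 0.3]
width: 19.5
gripper_force: 58.9
```

>>> drive_tool([
  {"fingers": 0,"linear": [0.004,0,0],"twist": 0},
  {"fingers": 0,"linear": [0.003,0,0],"twist": 0},
  {"fingers": 0,"linear": [0.001,0,0],"twist": 0},
  {"fingers": 0,"linear": [0,0,0],"twist": 0},
  {"fingers": 0,"linear": [0,0,0],"twist": 0},
])

```text
clock: 12.9
eef_pos: [442.2, -287.1, 65.2]
tool_rot: [-3.14, 0.004, -2.951]
force: [6.9, -0.1, -1.7]
width: 19.7
gripper_force: 59.2
```

Moved 59.9 mm with the force rising: at the stop. A small confirming tug, then release and withdraw.

>>> drive_tool([
  {"fingers": 0,"linear": [0.003,0,0],"twist": 0},
  {"fingers": 0,"linear": [0,0,0],"twist": 0},
  {"fingers": 0.5,"linear": [0,0,0],"twist": 0},
  {"fingers": 0.5,"linear": [0,0,0],"twist": 0},
  {"fingers": 0.5,"linear": [0,0,0],"twist": 0},
])

```text
clock: 13.32
eef_pos: [435.1, -287.3, 64.8]
tool_rot: [3.14, -0.002, -2.953]
force: [-0.4, 0.5, -0.0]
width: 42.7
gripper_force: 0.0
```

>>> drive_tool([
  {"fingers": 0.5,"linear": [0,0,-0.01],"twist": 0},
  {"fingers": 0.5,"linear": [0,0,-0.03],"twist": 0},
  {"fingers": 0.5,"linear": [0,0,-0.04],"twist": 0},
  {"fingers": 0.5,"linear": [0,0,-0.04],"twist": 0},
  {"fingers": 0.5,"linear": [0,0,-0.04],"twist": 0},
])

```text
clock: 13.73
eef_pos: [435.2, -287.6, 227.3]
tool_rot: [3.141, -0.001, -2.954]
force: [0.8, -0.4, -0.4]
width: 42.5
gripper_force: 0.0
```

>>> drive_tool([
  {"fingers": 0.5,"linear": [0.02,-0.03,-0.01],"twist": 0},
  {"fingers": 0.5,"linear": [0,-0.03,0],"twist": 0},
  {"fingers": 0.5,"linear": [0,-0.03,0],"twist": 0},
  {"fingers": 0.5,"linear": [0,0,0],"twist": 0},
  {"fingers": 0.5,"linear": [0,0,0],"twist": 0},
])

```text
clock: 14.15
eef_pos: [432.5, -381.3, 235.4]
tool_rot: [-3.141, -0.001, -2.956]
force: [0.2, 0.2, -0.5]
width: 42.8
gripper_force: 0.0
```

```bash
python3 - <<'E'
from cell import monitor, cams
import cv2,numpy as np
from h import *
s=monitor.read_state();print(s['clock'],s['eef_pos'],s['force'])
S=cams.get_image('scene');T=cams.get_image('top')
cv2.imwrite('pics/f.png',np.hstack([cv2.resize(S['color'][160:400,210:450],(400,400)),cv2.resize(T['color'][150:310,180:460],(400,229)) if 0 else cv2.resize(T['color'][110:390,180:460],(400,400))]))
E
```

```text
14.15 [ 432.53503966 -381.30181041  235.42552139] [ 0.24050955  0.18681227 -0.45557457]
```

View pics/f.png

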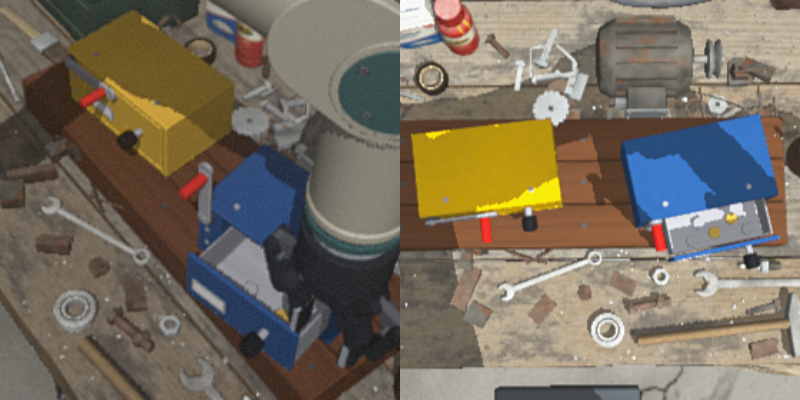

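The picture shows the blue stay upright (scene half, grip ~(192,185)), the drawer fully out (knob ~(255,343)), the yellow box still locked and shut, and the gripper clear of everything.

```bash
python3 -c "
from cell import ctrl
print(ctrl.finish_job())"
```

```text
the job is handed in; nothing more can be done
None
```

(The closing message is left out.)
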